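# Chain a sample carrier below a hanger on the drying stand

### The job

Hang the blue hanger by its top eye on the arm of the drying stand, between the two red stops, and let go of it. Then pass the sample carrier's hook through the hanger's lower wire loop and pull it gently down until the loop's bottom bar has snapped past the red sprung gate and lies in the crook of the hook; never load the chain with more than 13 N. Let go so that both hang freely, one below the other, and leave the other things on the bench where they are.

Things in the scene. Friction and masses are not known exactly. Their poses are not given: they have to be found in the camera images.
- bracket_seat (a point): Stand's arm: level flat aluminium bar 16 mm wide, 10 mm thick, top about 335 mm above the table. Point on the middle of its top face, where the hanger's eye must sit. x along the bar, away from the robot, towards the post; z up. Red stops rise 10 mm above the top at x -26..-18 mm (free end) and +16..+24 mm.
- bracket: The stand's whole arm, origin at bracket_seat. It is sprung: yields straight down 0.05 mm per newton. It is clamped to a post 125 mm beyond the origin in x.
- stand: Fixed drying stand; origin on the table, 335 mm below bracket_seat, x as there. A white drip tray 170 x 170 x 16 mm lies around the origin; the post (14 mm thick, 380 mm tall) stands at x +125 mm.
- hanger: Whole hanger, 240 g, 155 mm tall: blue plate (70 mm wide in y, 34 high, 6 thick), steel eye above, tall wire loop below. Origin under the middle of the loop's bottom bar; z up, x away from the robot, grip block on the -x side. Starts upright in a rack with 1.5 mm play about its wire; lift it straight up.
- hanger_grip (a point): Centre of the hanger's orange grip block: 16 mm wide (y), 24 high, reaching 51 mm out from the plate's robot-side face; axes as the hanger. Point 42 mm in front (-x) of the plate's mid-plane and 97 mm above the hanger's origin. Pinch across y, tool tilted 30 to 45 degrees, coming from the robot's side and above.
- hanger_eye (a point): Middle of the underside of the eye's top strap, which is to rest on the arm; +42 mm in x and +53 mm in z from hanger_grip, same axes. The strap is 12 mm deep in x; the window under it is 34 mm wide, 32 mm high.
- hanger_bar (a point): Middle of the bottom bar of the hanger's lower loop: round, 6 mm thick, along y; +42 mm in x and -94 mm in z from hanger_grip, same axes. The loop's window above the bar is 44 mm wide and 78 mm high.
- rack: Fixed grey rack, 36 x 90 mm, 40 mm high, origin under its centre. Its slot holds the lowest 32 mm of the hanger's loop.
- carrier: Whole sample carrier, 130 g: aluminium plate 80 mm wide, 6 thick, top edge 64 mm up, on an 80 x 34 mm foot; origin at the middle of the foot's underside, below the plate's mid-plane; x away from the robot, z up. Starts on a wooden plinth. Its wire hook on top (see carrier_grip, joint gate) opens downward.
- carrier_grip (a point): Centre of the carrier's orange grip block (16 wide, 24 high, 57 mm long), 48 mm in -x and 40 mm up from its origin. Hook wire 6 mm, stem 12 mm to -x of the plate, flared tip 12-20 mm to +x, 18 mm wide inside. Stem height varies by E = 0..24 mm, rigid, unmeasured: feel for it. Above this point: tip's lowest end 43+E, top of hook 82+E, bar centre when home in the crook 73+E mm.
- gate (a joint): Red sprung gate across the hook's mouth, 52+E mm above carrier_grip: 0 closed, to 1.25 rad pushed up and open. A bar entering from below needs 2 to 8 N, more than the carrier's weight, is past it 16 to 18 mm above the gate, the gate then shuts under it, and the bar meets the crook firmly a few mm on.
- plinth: Fixed wooden plinth under the carrier, 70 x 110 mm, 50 mm high, origin under its centre.
- amber_bottle: Bystander, leave alone: closed amber glass bottle, 70 mm across, 150 mm tall.
- beaker: Bystander, leave alone: open glass beaker, 72 mm across, 90 mm tall.
- jar: Bystander, leave alone: white jar with blue cap, 60 mm across, 80 mm tall.
- spare_plate: Bystander, leave alone: bare aluminium plate lying flat, 100 x 70 x 6 mm.
- screwdriver: Bystander, leave alone: screwdriver lying on the table.
- spare_link: Bystander, leave alone: spare rectangular steel wire link lying flat, about 48 x 46 x 6 mm.

How it is judged:
By the outcome, as a careful person would: the job done as asked, in the order asked, and still so for the second after the job is handed in, with the robot touching nothing.
It also fails if it takes over 72 s, if anything falls off the work surface, if the arm or the gripper's body presses on something with over 40 N, if the wrist force passes 120 N, or if a joint passes its speed limit or range.

### The arm

A 6-joint arm with a two-finger parallel gripper is mounted at the origin on the work surface. World frame = base frame: x ahead of the robot, y to its left, z up, the work surface at z = 0. Lengths are in m, angles in rad, forces in N, time in s.
With the tool pointing down it reaches from about 0.275 to 0.775 m from the base axis. Payload 14.6 kg.
Tool frame: the origin (TCP) lies midway between the tips of the shut fingers; the grasp point (between the pads) lies 19 mm behind it; z points along the fingers, x is the direction in which the jaws open and shut, and the axes are right-handed (so a half turn about z gives the same grasp; the last joint's range is limited). The gripper opens to 85 mm and grips with 20 to 120 N. Pads are 22 mm wide; open, the fingers measure 114 mm over their backs; the gripper's body (76 mm by 85 mm) begins 54 mm behind the grasp point. The pads swing forward as they close: fully open they stand 13 mm farther back than shut.
Start: joints at [1.163, 0.263, -0.048, 1.259, 0, 1.415], TCP at [0.131, 0.508, 0.199] pointing down, gripper open.
Joint ranges: [-2.65, 2.65], [-0.89, 1.7], [-1.18, 1.37], [-2.13, 2.11], [-1.35, 1.29], [-3.14, 3.14]. Speed limits (rad/s): [1.89, 1.89, 2.57, 2.79, 3.14, 3.14].

### API

Orientations are given as a unit quaternion [x, y, z, w].
In Python, from bench import status, cams, ticket gives the robot as it stands. The module is installed in compiled form; this text tells all that it offers.
- The arm moves only by the tool drive_tool, never from a script. Its argument "steps" is a list that holds one entry, the list of rows, each a list of 7 numbers: the shift along the tool's x, y, z in m, then the turn, a rotation vector about the tool's x, y, z in degrees, then the closure, from 0 (fully open) to 1 (shut). In form: [[[x, y, z, ax, ay, az, claw], ...]]. A call has 1 to 10 rows; each row shifts and turns the commanded pose from where the row before left it, along the tool's axes as they then stand; what a row does not reach is not made up. A row lasts 1/10 s, in which the tool goes at most 50 mm and 8.59 degrees, less where a joint would pass 70% of its speed; a pose out of reach is approached as far as the arm can. A call with a gripper value outside its range is refused whole. The fingers move at their own pace and stop on an object; "force" is the grip in N (left out, the last holds). Time passes only in rows, so rows that do not move let the fingers close. It gives the time, the measured TCP pose, the force and the opening at its end, in the units of the state.
- status.get_obs(): the state, without advancing time (a new reading comes with each control period).
- cams.snapshot(name): name is "scene" or "top"; returns the picture (420x560x3 uint8, red, green, blue); there is no depth.
- cams.camera_model(name): a dict with "camera_matrix" (3x3 intrinsics, pixels), "world_to_cam" (4x4, takes a point from world to camera coordinates). Camera axes: x right, y up, looking along -z (the intrinsics and any distortion apply to the point x, -y, -z); pixel columns grow to the right and rows downward; lengths in m; the calibration is good to about 2 mm. A picture is of the moment at which its call begins. camera_model takes no time and is no camera call.
- ticket.finish_job(): hands the job in, once; it reports no verdict.
The state is a dict: "clock": time; "q": joint angles; "joint_velocities": joint speeds; "tau": joint torques, N m; "ee_pos": TCP position; "eef_rot": TCP orientation; "wrist_force": force on the tool from outside, world axes, zero at the start; "moment": the same for the moment, N m; "gripper_width": opening from 0.0 (shut) to 1.0 (fully open).
Only numpy, scipy, OpenCV 4.12 (cv2) and the standard library are available. Lean on these libraries where they do the work, as an engineer would, in place of code of your own. Each camera call takes 0.05 s, during which the arm holds its last target. There are 200 camera calls.

## Working session

There is one attempt and no reset: what is moved stays moved. The work goes in short steps, Python scripts to look and compute and a tool call to move; the robot and the scene stay as the last step left them, time stands still between calls to the robot, and variables do not carry over. Pictures are saved under pics/ and viewed, about 8 in all and at most 12, crops included, and the job is handed in when it is done.

Besides the shell and the picture viewer there is one more tool, called after ">>>" as name(argument=value, ...) on one line, values as JSON. drive_tool: Moves the arm, as the interface text tells. Its arguments: {"type":"object","properties":{"steps":{"type":"array"},"force":{"type":"number"}},"required":["steps"]}

```bash
mkdir -p pics; cat > h.py <<'E'
import numpy as np, cv2
from bench import status, cams, ticket
from scipy.spatial.transform import Rotation as R
def snap(n,f,crop=None,s=1):
    im=cams.snapshot(n)[:,:,::-1].copy()
    cv2.imwrite('pics/raw_'+f,im)
    if crop: a,b,c,d=crop; im=im[b:d,a:c]
    im=cv2.resize(im,None,fx=s,fy=s,interpolation=cv2.INTER_CUBIC); cv2.imwrite('pics/'+f,im)
def P(n,pts):
    m=cams.camera_model(n); K=np.array(m['camera_matrix']);T=np.array(m['world_to_cam'])
    p=np.atleast_2d(pts)@T[:3,:3].T+T[:3,3]; p=p*[1,-1,-1]; q=p@K.T; return q[:,:2]/q[:,2:]
def ray(n,uv):
    m=cams.camera_model(n); K=np.array(m['camera_matrix']);T=np.array(m['world_to_cam'])
    d=np.linalg.inv(K)@[uv[0],uv[1],1]; d=d*[1,-1,-1]
    Rm=T[:3,:3]; return -Rm.T@T[:3,3], Rm.T@d
def at(n,uv,z):
    o,d=ray(n,uv); return o+d*(z-o[2])/d[2]
def tri(uv1,uv2):
    (o1,d1),(o2,d2)=ray('scene',uv1),ray('top',uv2)
    s=np.linalg.lstsq(np.c_[d1,-d2],o2-o1,rcond=None)[0]
    a,b=o1+s[0]*d1,o2+s[1]*d2; return (a+b)/2,np.linalg.norm(a-b)
E
python3 - <<'E'
from h import *
snap('scene','a1.png',s=1.42); snap('top','a2.png',s=1.42)
for n in('scene','top'):print(cams.camera_model(n))
print(status.get_obs())
E
```

```text
{'camera_matrix': array([[466.00144788,   0.        , 270.3249071 ],
       [  0.        , 466.00144788, 211.67293553],
       [  0.        ,   0.        ,   1.        ]]), 'world_to_cam': array([[ 0.29203043,  0.95613104, -0.02305757, -0.20534099],
       [-0.62683652,  0.20955153,  0.75044262,  0.22017206],
       [ 0.72235324, -0.20469876,  0.66053328, -1.97674978],
       [ 0.        ,  0.        ,  0.        ,  1.        ]])}
{'camera_matrix': array([[388.31122063,   0.        , 271.85701431],
       [  0.        , 388.31122063, 207.75375627],
       [  0.        ,   0.        ,   1.        ]]), 'world_to_cam': array([[ 0.02804343, -0.99948126,  0.01583585, -0.00146711],
       [ 0.99069274,  0.02990081,  0.13279244, -0.64180135],
       [-0.13319706,  0.0119645 ,  0.99101735, -1.15553657],
       [ 0.        ,  0.        ,  0.        ,  1.        ]])}
{'clock': 0.1, 'q': array([ 1.16272844e+00,  2.63471798e-01, -4.88607705e-02,  1.25938276e+00,
        3.63555841e-06,  1.41550279e+00]), 'joint_velocities': array([-7.41850576e-04, -6.43745673e-05,  1.14896225e-03, -2.57875485e-03,
       -7.51053571e-04,  1.14210761e-03]), 'tau': array([ 2.39616915e-03, -6.38576245e+01,  3.85064042e+01,  9.91558976e-03,
       -1.33912499e-04, -2.14086413e-05]), 'ee_pos': array([0.13119253, 0.50807151, 0.19857956]), 'eef_rot': array([ 7.90598140e-01,  6.12335178e-01, -4.03305851e-04,  2.20202104e-04]), 'wrist_force': array([-0.00523057,  0.0685138 , -0.4679913 ]), 'moment': array([0.010054  , 0.06324929, 0.00821228]), 'gripper_width': 1.000771464433954}
```

View pics/a1.png

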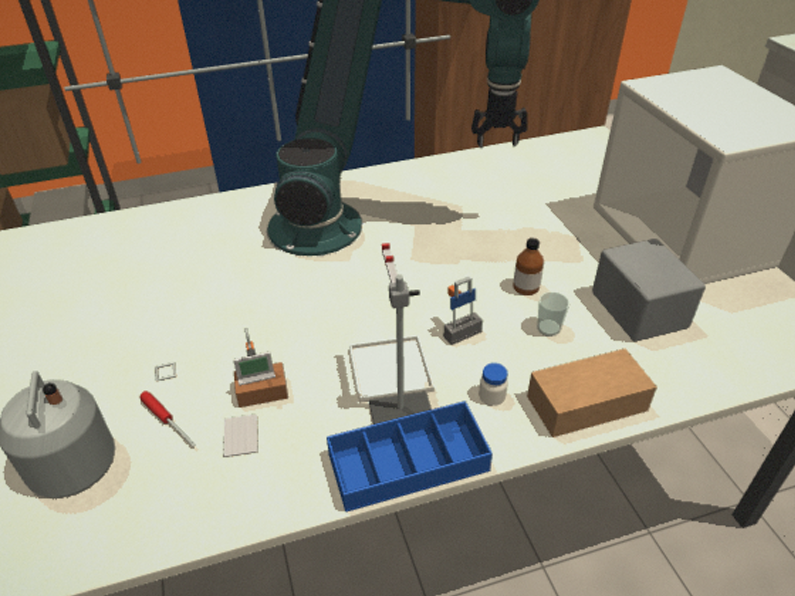

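View pics/a2.png

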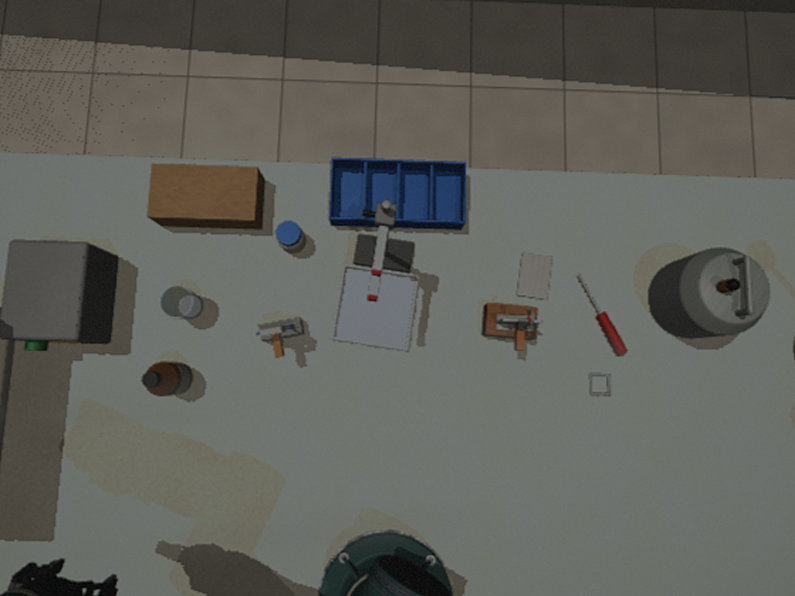

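Scene view: the stand's arm runs to (388,250), the hanger in its rack is at (462,310), and the carrier is at (255,365). In the top view these are at (375,285), (282,332) and (515,322). Next I'll zoom in on the same frames.

```bash
python3 - <<'E'
import cv2
a=cv2.imread('pics/raw_a1.png');b=cv2.imread('pics/raw_a2.png')
r=lambda i,x,y,w,h,s:cv2.resize(i[y:y+h,x:x+w],None,fx=s,fy=s,interpolation=cv2.INTER_CUBIC)
cv2.imwrite('pics/b1.png',r(a,155,160,200,140,4)); cv2.imwrite('pics/b2.png',r(b,170,135,225,125,3.5))
E
```

```text
(no output)
```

View pics/b1.png

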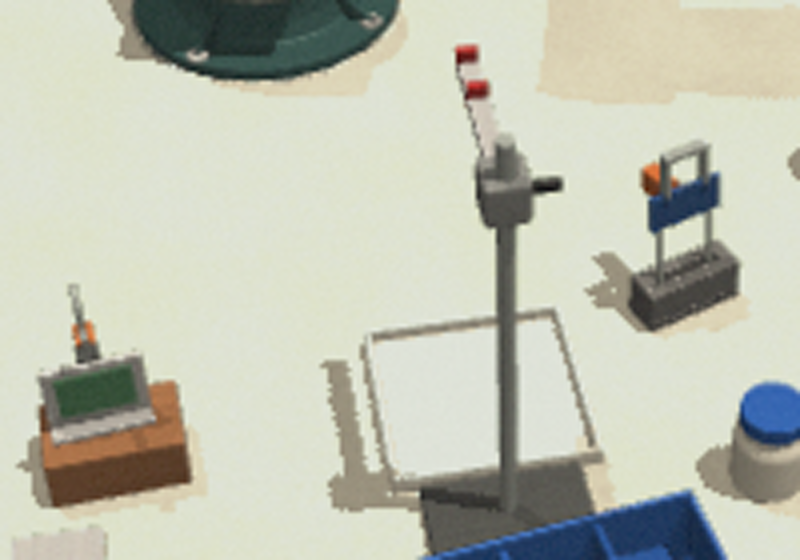

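View pics/b2.png

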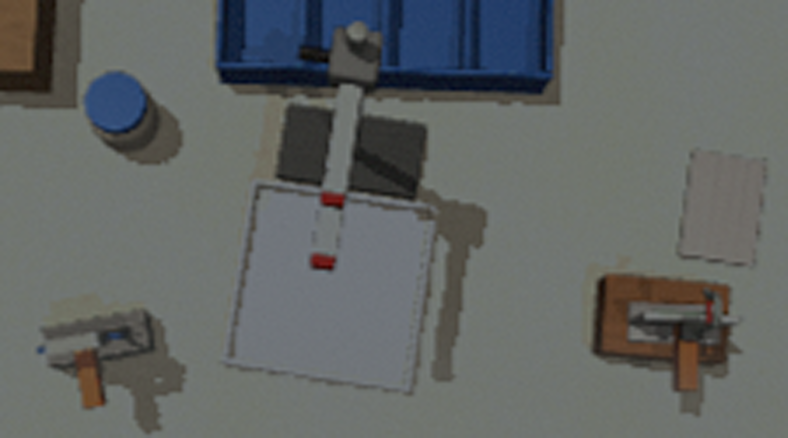

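Zooms. b1: stops at (466,54) and (477,89), hanger plate corners (650,197), (719,174), (718,207) and (651,231), carrier plate top edge (40,374)–(143,354), hook top (73,288). b2: stops at (322,261) and (333,199), hanger block end (93,406), carrier block end (686,390). I'll fit the poses from these.

```bash
cat > fit.py <<'E'
from h import *
from scipy.optimize import least_squares
def s(p): return ('scene',155+(p[0]+.5)/4-.5,160+(p[1]+.5)/4-.5)
def t(p): return ('top',170+(p[0]+.5)/3.5-.5,135+(p[1]+.5)/3.5-.5)
def fit(kp,x0,z0,name):
    def res(x,full=False):
        c,sn=np.cos(x[2]),np.sin(x[2]); r=[]
        for (a,cam) in kp:
            w=[x[0]+(c*a[0]-sn*a[1])/1e3,x[1]+(sn*a[0]+c*a[1])/1e3,z0+a[2]/1e3]
            r.append(P(cam[0],w)[0]-cam[1:])
        return np.ravel(r)
    o=least_squares(res,x0,loss='soft_l1'); print(name,o.x.round(4),np.degrees(o.x[2]).round(1)); print(res(o.x).reshape(-1,2).round(1).tolist()); return o.x
S=fit([((-22,0,340),s((466,54))),((-22,0,340),t((322,261))),((20,0,340),s((477,89))),((20,0,340),t((333,199))),
((85,85,16),t((258,185))),((85,-85,16),t((436,208))),((-85,-85,16),t((411,392))),((-85,85,16),t((226,362))),
((-85,-85,16),s((362,336))),((-85,85,16),s((555,311))),((85,85,16),s((600,458))),((85,-85,16),s((393,492))),
((125,0,380),s((507,136))),((125,0,380),t((358,35)))],[.5,0,0],0,'stand')
H=fit([((3,-35,118),s((650,197))),((3,35,118),s((719,174))),((3,35,84),s((718,207))),((3,-35,84),s((651,231))),
((-54,0,109),t((93,406))),((0,0,155),t((72,349))),((0,35,118),t((41,350))),((0,0,152),s((686,150)))],[.5,.2,0],.008,'hanger')
C=fit([((3,-40,64),s((40,374))),((3,40,64),s((143,354))),((17,40,0),s((157,422))),((17,-40,0),s((52,443))),
((-76.5,0,52),t((686,390))),((-20,0,52),t((686,338)))],[.5,-.2,0],.05,'carrier')
fit([((35,55,50),t((598,275))),((35,-55,50),t((730,287))),((-35,-55,50),t((727,362))),((-35,55,50),t((592,355)))],[.5,-.2,0],0,'plinth')
c,sn=np.cos(C[2]),np.sin(C[2])
for E in (0,6,12,18,24):
    z=.05+.04+.082+E/1e3; print(E,P('scene',[C[0]-c*.012,C[1]-sn*.012,z])[0],P('scene',[C[0],C[1],z])[0])
print(s((73,286)))
for n,X,d,z in(('hanger_grip',H,-.042,.105),('carrier_grip',C,-.048,.09)):
    print(n,X[0]+d*np.cos(X[2]),X[1]+d*np.sin(X[2]),z)
E
python3 fit.py
```

```text
stand [ 0.6191  0.0398 -0.1169] -6.7
[[-0.2, 0.1], [0.8, 0.1], [-0.2, 0.1], [0.4, 0.1], [-1.6, -2.0], [0.6, -0.8], [0.3, -0.1], [-0.8, 0.5], [-0.1, -1.3], [0.7, -2.1], [1.1, -2.1], [-0.3, -2.4], [-0.5, 0.6], [0.0, -1.4]]
hanger [0.5516 0.2403 0.1948] 11.2
[[-0.2, 0.9], [0.4, -0.2], [-0.1, -0.7], [-0.9, 0.1], [-0.1, 1.2], [0.1, -2.4], [-0.8, 0.3], [-0.1, 0.8]]
carrier [ 0.5903 -0.2593 -0.0354] -2.0
[[-0.3, 0.8], [0.2, 0.5], [0.1, 0.8], [0.7, 0.9], [-0.3, 5.4], [0.3, 0.9]]
plinth [ 0.5925 -0.25   -0.0464] -2.7
[[0.9, 0.1], [-1.1, -0.7], [-1.2, 0.7], [1.5, -0.0]]
0 [173.95233545 234.257656  ] [174.38549637 236.96219174]
6 [173.63081992 232.81092378] [174.06318611 235.5140534 ]
12 [173.30746368 231.35590887] [173.73901885 234.05757161]
18 [172.98225088 229.89253995] [173.41297851 232.59267404]
24 [172.65516549 228.42074487] [173.0850488  231.11928755]
('scene', 172.875, 231.125)
hanger_grip 0.5104276528811748 0.23213519547804834 0.105
carrier_grip 0.5422942492817595 -0.25761221253296746 0.09
```

```bash
sed -i 's/(-76.5,0,52),t((686,390))/(-60,0,52),t((686,390))/' fit.py; python3 fit.py | grep -A1 -E "^carrier|grip"
cat >> h.py <<'E'
def Rt(yaw,tilt=40):
    y,t=np.radians(yaw),np.radians(tilt)
    f=np.array([np.cos(y),np.sin(y),0]); l=np.array([-np.sin(y),np.cos(y),0])
    z=f*np.sin(t)-np.array([0,0,np.cos(t)])
    return np.c_[-l,np.cross(z,-l),z]   # tool x = -object y
def go(grip,yaw,tilt=40,back=0,flip=False,up=0,depth=.019):
    o=status.get_obs(); R0=R.from_quat(o['eef_rot']); M=Rt(yaw,tilt)
    if flip: M=M@np.diag([-1,-1,1])
    T=R.from_matrix(M); tgt=np.array(grip)+[0,0,up]+M[:,2]*(depth-back)
    rv=(R0.inv()*T).as_rotvec(degrees=True)
    d=tgt-o['ee_pos']
    print('t',round(o['clock'],2),'F',np.round(o['wrist_force'],2),'w',round(o['gripper_width'],3),'tcp',o['ee_pos'].round(4))
    print('rot deg',rv.round(2),np.linalg.norm(rv).round(1),'| shift in final tool mm',(M.T@d*1e3).round(1),'in current',(R0.as_matrix().T@d*1e3).round(1))
E
python3 - <<'E'
from h import *
print(R.from_quat(status.get_obs()['eef_rot']).as_matrix().round(2).tolist())
for f in(0,1): go([.510,.232,.105],11.2,back=.1,flip=f)
E
```

```text
carrier [ 0.5888 -0.2593 -0.0413] -2.4
[[-0.4, 0.4], [0.2, 0.2], [0.0, 0.5], [0.6, 0.5], [-0.3, 0.2], [0.2, 1.4]]
--
hanger_grip 0.5104276528811748 0.23213519547804834 0.105
carrier_grip 0.5408341633274134 -0.25727294105021276 0.09
[[0.25, 0.97, -0.0], [0.97, -0.25, -0.0], [-0.0, -0.0, -1.0]]
t 0.1 F [-0.01  0.07 -0.47] w 1.001 tcp [0.1312 0.5081 0.1986]
rot deg [ 12.18  53.19 146.05] 155.9 | shift in final tool mm [ 344.4 -183.4  195.1] in current [-195.1  388.9   31.7]
t 0.1 F [-0.01  0.07 -0.47] w 1.001 tcp [0.1312 0.5081 0.1986]
rot deg [-39.34   9.01 -24.61] 47.3 | shift in final tool mm [-344.4  183.4  195.1] in current [-195.1  388.9   31.7]
```

>>> drive_tool(steps=[[[0,0,0,-6.56,1.5,-4.1,0],[0,0,0,-6.56,1.5,-4.1,0],[0,0,0,-6.56,1.5,-4.1,0],[0,0,0,-6.56,1.5,-4.1,0],[0,0,0,-6.56,1.5,-4.1,0],[0,0,0,-6.56,1.5,-4.1,0],[-0.034,0.018,0.019,0,0,0,0],[-0.034,0.018,0.019,0,0,0,0],[-0.034,0.018,0.019,0,0,0,0],[-0.034,0.018,0.019,0,0,0,0]]], force=60)

```text
clock: 1.1
ee_pos: [0.2603, 0.3939, 0.1868]
eef_rot: [0.596, 0.726, 0.265, 0.217]
wrist_force: [0.2, 1.0, 0.1]
gripper_width: 1.006
```

>>> drive_tool(steps=[[[-0.034,0.018,0.019,0,0,0,0],[-0.034,0.018,0.019,0,0,0,0],[-0.034,0.018,0.019,0,0,0,0],[-0.034,0.018,0.019,0,0,0,0],[-0.034,0.018,0.019,0,0,0,0],[-0.034,0.018,0.019,0,0,0,0],[0,0,0,0,0,0,0],[0,0,0,0,0,0,0]]])

```text
clock: 1.9
ee_pos: [0.447, 0.2292, 0.169]
eef_rot: [0.598, 0.725, 0.264, 0.217]
wrist_force: [-0.7, 0.7, -0.1]
gripper_width: 1.0
```

```bash
python3 - <<'E'
from h import *
go([.510,.232,.105],11.2,back=.1,flip=1);go([.510,.232,.105],11.2,back=0.0,flip=1)
snap('top','c_t.png',(170,190,270,270),4);snap('scene','c_s.png',(290,170,370,250),4)
a=cv2.imread('pics/c_t.png');b=cv2.imread('pics/c_s.png');cv2.imwrite('pics/c.png',np.hstack([a,b]))
E
```

```text
t 1.9 F [-0.71  0.7  -0.14] w 1.0 tcp [0.447  0.2292 0.169 ]
rot deg [-0.06  0.11 -0.2 ] 0.2 | shift in final tool mm [-9.5  6.6  8.1] in current [-9.5  6.6  8.1]
t 1.9 F [-0.71  0.7  -0.14] w 1.0 tcp [0.447  0.2292 0.169 ]
rot deg [-0.06  0.11 -0.2 ] 0.2 | shift in final tool mm [ -9.5   6.6 108.1] in current [ -9.3   6.7 108.1]
```

View pics/c.png

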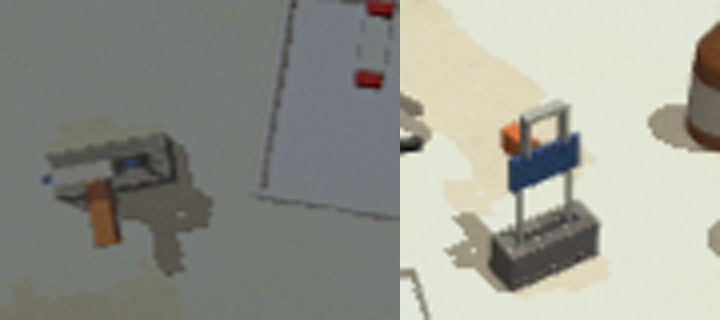

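The hanger is undisturbed. The block runs from (98,185) to (106,245) in the top crop, and the gripper is outside both crops. I'll check the fit against this closer measurement.

```bash
python3 - <<'E'
from h import *
o=status.get_obs();print(P('top',o['ee_pos']),P('scene',o['ee_pos']))
a=np.radians(11.2);c,s=np.cos(a),np.sin(a);X=np.array([.5516,.2403])
f=lambda x,y,z:[X[0]+c*x-s*y,X[1]+s*x+c*y,z+.008]
for p in((-54,8,109),(-54,-8,109),(-18,8,109),(0,20,155),(0,-20,155),(0,35,118)):
  q=np.array(p)/1e3; u=P('top',f(*q))[0]; v=P('scene',f(*q))[0]; print(p,((u-[170,190])*4).round(0),((v-[290,170])*4+[400,0]).round(0))
E
```

```text
[[191.0827252  271.18572823]] [[311.92811616 177.67927902]]
(-54, 8, 109) [ 93. 249.] [514. 113.]
(-54, -8, 109) [115. 246.] [498. 118.]
(-18, 8, 109) [ 86. 199.] [537. 136.]
(0, 20, 155) [ 52. 173.] [565. 101.]
(0, -20, 155) [110. 163.] [523. 117.]
(0, 35, 118) [ 42. 180.] [577. 130.]
```

>>> drive_tool(steps=[[[-0.0095,0.0065,0.008,0,0,0,0],[0,0,0.03,0,0,0,0],[0,0,0.03,0,0,0,0],[0,0,0.03,0,0,0,0],[0,0,0.011,0,0,0,0],[0,0,0,0,0,0,0]]])

```text
clock: 2.6
ee_pos: [0.5211, 0.2375, 0.0884]
eef_rot: [0.596, 0.727, 0.264, 0.216]
wrist_force: [-0.4, 0.2, 1.0]
gripper_width: 1.0
```

```bash
python3 - <<'E'
from h import *
go([.511,.2315,.105],11.2,flip=1)
E
```

```text
t 2.6 F [-0.4   0.16  0.98] w 1.0 tcp [0.5211 0.2375 0.0884]
rot deg [-0.17 -0.1   0.09] 0.2 | shift in final tool mm [-3.9  2.2 -0.9] in current [-3.9  2.2 -0.9]
```

>>> drive_tool(steps=[[[-0.004,0.002,0,0,0,0,0],[0,0,0,0,0,0,0.5],[0,0,0,0,0,0,1],[0,0,0,0,0,0,1],[0,0,0,0,0,0,1],[0,0,0,0,0,0,1],[0,0,0,0,0,0,1],[0,0,0,0,0,0,1]]], force=60)

```text
clock: 3.4
ee_pos: [0.5243, 0.2323, 0.0913]
eef_rot: [0.597, 0.726, 0.264, 0.217]
wrist_force: [-0.4, 1.2, 0.3]
gripper_width: 0.003
```

```bash
python3 - <<'E'
from h import *
go([.511,.2315,.105],11.2,flip=1)
E
```

```text
t 3.4 F [-0.38  1.24  0.33] w 0.003 tcp [0.5243 0.2323 0.0913]
rot deg [-0.01 -0.01 -0.05] 0.1 | shift in final tool mm [ 1.8 -1.4  0. ] in current [ 1.8 -1.4  0. ]
```

```bash
python3 - <<'E'
from h import *
snap('top','d_t.png',(160,190,260,290),4);snap('scene','d_s.png',(270,150,370,250),4)
a=cv2.imread('pics/d_t.png');b=cv2.imread('pics/d_s.png');cv2.imwrite('pics/d.png',np.hstack([a,b]))
p=status.get_obs()['ee_pos'];print((P('top',p)-[160,190])*4,(P('scene',p)-[270,150])*4+[400,0])
E
```

```text
[[148.99004207 212.6577923 ]] [[598.62856271 236.44324899]]
```

View pics/d.png

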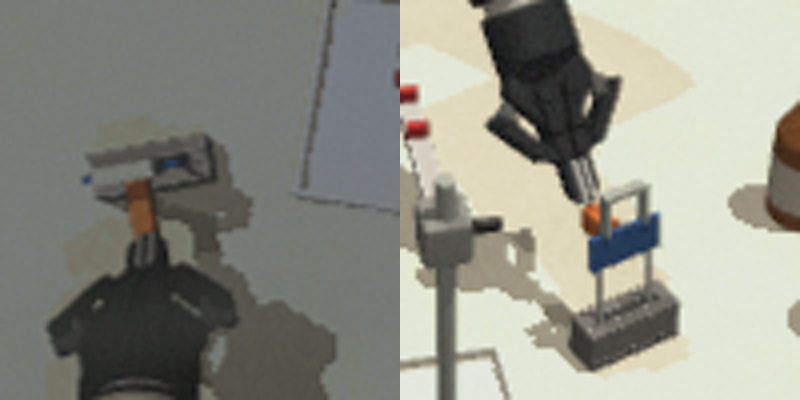

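The shut fingers' tips are at (145,237) top and (588,203) scene, just behind and above the block end. The reported TCP projects to (149,213) and (599,236), so I'll triangulate to see which is right.

```bash
python3 - <<'E'
from h import *
t=lambda x,y:(160+x/4,190+y/4); s=lambda x,y:(270+(x-400)/4,150+y/4)
print(tri(s(588,203),t(145,237)))
print('start tcp proj',P('scene',[.1312,.5081,.1986])*1.42)
o=status.get_obs();print(o['q'].round(3),o['ee_pos'],R.from_quat(o['eef_rot']).as_matrix()[:,2])
g=lambda p:(((P('top',p)-[160,190])*4).round(0),((P('scene',p)-[270,150])*4+[400,0]).round(0))
z=R.from_quat(o['eef_rot']).as_matrix()[:,2]
for b in(0,.01,.02,.03,.04):print(b,*g(o['ee_pos']-b*z))
E
```

```text
(array([0.50598134, 0.22944635, 0.11476299]), np.float64(0.0013327022312741603))
start tcp proj [[495.95736831 160.21057842]]
[ 0.319  0.091 -0.964 -0.179 -0.079  0.096] [0.52436921 0.2323193  0.0913519 ] [ 0.63034679  0.12504099 -0.76617731]
0 [[149. 213.]] [[599. 236.]]
0.01 [[148. 221.]] [[595. 225.]]
0.02 [[148. 229.]] [[591. 214.]]
0.03 [[147. 238.]] [[588. 203.]]
0.04 [[147. 247.]] [[584. 192.]]
```

Both views agree within 1.3 mm that the real fingertips are about 30 mm behind the reported TCP along the tool axis. I'll open, advance by that amount and watch the force.

>>> drive_tool(steps=[[[0,0,-0.005,0,0,0,0],[0,0,0,0,0,0,0],[0,0,0,0,0,0,0],[0,0,0,0,0,0,0],[0,0,0.012,0,0,0,0],[0,0,0.012,0,0,0,0],[0,0,0.01,0,0,0,0],[0,0,0,0,0,0,0]]])

```text
clock: 4.3
ee_pos: [0.5428, 0.2359, 0.0681]
eef_rot: [0.597, 0.726, 0.264, 0.216]
wrist_force: [-0.6, 0.2, -0.5]
gripper_width: 1.006
```

>>> drive_tool(steps=[[[0,0,0,0,0,0,0.5],[0,0,0,0,0,0,1],[0,0,0,0,0,0,1],[0,0,0,0,0,0,1],[0,0,0,0,0,0,1],[0,0,0,0,0,0,1],[0,0,0,0,0,0,1]]], force=60)

```text
clock: 5.0
ee_pos: [0.5427, 0.2361, 0.0694]
eef_rot: [0.597, 0.726, 0.265, 0.217]
wrist_force: [-3.5, 0.3, 4.5]
gripper_width: 0.171
```

```bash
cat >> h.py <<'E'
def w2t(v):
    o=status.get_obs(); print('t',round(o['clock'],2),'F',np.round(o['wrist_force'],2),'w',round(o['gripper_width'],3),'tcp',o['ee_pos'].round(4)); print((R.from_quat(o['eef_rot']).as_matrix().T@np.array(v)).round(4))
E
python3 -c "
from h import *
w2t([0,0,.1])"
```

```text
t 5.0 F [-3.5   0.31  4.47] w 0.171 tcp [0.5427 0.2361 0.0694]
[ 0.0001  0.0643 -0.0766]
```

>>> drive_tool(steps=[[[0,0.0064,-0.0077,0,0,0,1],[0,0.0064,-0.0077,0,0,0,1],[0,0.0064,-0.0077,0,0,0,1],[0,0.0064,-0.0077,0,0,0,1],[0,0.0128,-0.0153,0,0,0,1],[0,0.0128,-0.0153,0,0,0,1],[0,0.0128,-0.0153,0,0,0,1],[0,0.0128,-0.0153,0,0,0,1],[0,0,0,0,0,0,1]]])

```text
clock: 5.9
ee_pos: [0.5433, 0.2361, 0.1915]
eef_rot: [0.596, 0.725, 0.266, 0.218]
wrist_force: [0.4, 0.9, -3.0]
gripper_width: 0.171
```

```bash
python3 - <<'E'
from h import *
w2t([0,0,.1])
snap('top','e_t.png',(160,180,260,280),4);snap('scene','e_s.png',(290,110,390,210),4)
a=cv2.imread('pics/e_t.png');b=cv2.imread('pics/e_s.png');cv2.imwrite('pics/e.png',np.hstack([a,b]))
E
```

```text
t 5.9 F [ 0.4   0.92 -3.02] w 0.171 tcp [0.5433 0.2361 0.1915]
[ 0.0001  0.0645 -0.0764]
```

View pics/e.png

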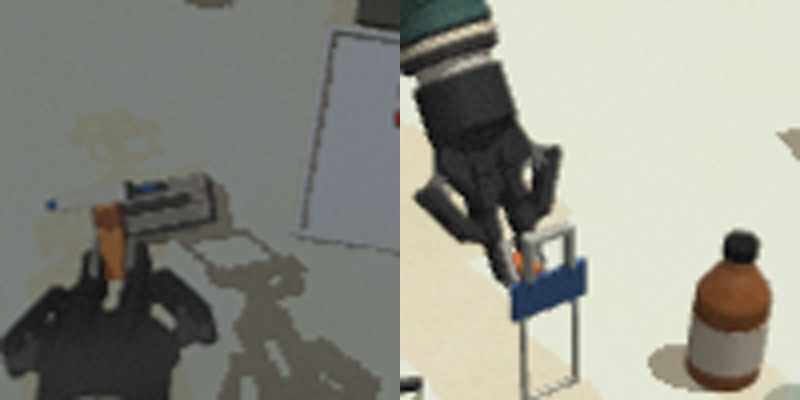

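The hanger is held and clear of the rack. Scene crop: plate corners (511,285), (586,258), (587,293) and (514,321), loop bottom (527,395)–(580,378). Top crop: plate end (50,204). I'll fit its pose relative to the tool and work out the move to the seat.

```bash
cat > f2.py <<'E'
from h import *
from scipy.optimize import least_squares
s=lambda x,y:('scene',290+(x-400)/4,110+y/4); t=lambda x,y:('top',160+x/4,180+y/4)
kp=[((3,-35,118),s(511,285)),((3,35,118),s(586,258)),((3,35,84),s(587,293)),((3,-35,84),s(514,321)),((0,0,3),s(553,388)),((0,35,118),t(50,204)),((0,0,155),s(550,228))]
def res(x):
    M=R.from_euler('ZYX',[x[3],x[4],x[5]]).as_matrix()
    return np.ravel([P(c[0],x[:3]+M@np.array(a)/1e3)[0]-c[1:] for a,c in kp]+[x[4:]*20])
o=least_squares(res,[.553,.24,.13,.195,0,0]);print(o.x[:3].round(4),np.degrees(o.x[3:]).round(1),res(o.x).round(1))
E
python3 f2.py; sed -n 1,3p /dev/null; python3 fit.py | grep stand
```

```text
[0.5639 0.2412 0.1298] [12.2 -4.4  1.2] [ 0.4  0.4  0.2 -0.3 -0.1 -0.2 -0.1  0.3 -1.1 -0.5 -0.9 -0.3 -0.6  0.5
 -1.5  0.4]
stand [ 0.6191  0.0398 -0.1169] -6.7
```

```bash
cat > p.py <<'E'
from h import *
o=status.get_obs(); R0=R.from_quat(o['eef_rot']).as_matrix()
Z=R.from_euler('z',-18.5,degrees=True).as_matrix(); B=R.from_euler('z',-6.7,degrees=True).as_matrix()
M=Z@R0; seat=np.array([.6191,.0398,.335]); off=np.array([.0103,.003,.088])
print('rot',R.from_matrix(R0.T@M).as_rotvec(degrees=True).round(2))
for n,e in(('pre',[-.075,0,.016]),('in',[-.001,0,.016])):
    T=seat+B@np.array(e)-B@off; print(n,T.round(4),(M.T@(T-o['ee_pos'])*1e3).round(1))
E
python3 p.py
```

```text
rot [-1.000e-02 -1.188e+01  1.418e+01]
pre [0.534  0.0468 0.263 ] [-188.3   60.5  -47. ]
in [0.6075 0.0381 0.263 ] [-187.5  117.2    0.5]
```

>>> drive_tool(steps=[[[0,0,0,0,-3.96,4.73,1],[0,0,0,0,-3.96,4.73,1],[0,0,0,0,-3.96,4.73,1],[-0.03,0.01,-0.0078,0,0,0,1],[-0.03,0.01,-0.0078,0,0,0,1],[-0.03,0.01,-0.0078,0,0,0,1],[-0.03,0.01,-0.0078,0,0,0,1],[-0.03,0.01,-0.0078,0,0,0,1],[-0.03,0.01,-0.0078,0,0,0,1],[0,0,0,0,0,0,1]]])

```text
clock: 7.0
ee_pos: [0.5352, 0.0522, 0.2632]
eef_rot: [0.707, 0.619, 0.226, 0.257]
wrist_force: [-0.1, 0.1, -2.4]
gripper_width: 0.174
```

>>> drive_tool(steps=[[[-0.008,0,0,0,0,0,1],[0,0,0,0,0,0,1]]])

```text
clock: 7.2
ee_pos: [0.5336, 0.0471, 0.2615]
eef_rot: [0.706, 0.621, 0.225, 0.256]
wrist_force: [-0.3, 0.3, -3.0]
gripper_width: 0.166
```

```bash
python3 - <<'E'
from h import *
w2t([0,0,.1]); print(R.from_quat(status.get_obs()['eef_rot']).as_matrix().round(3).tolist(),Rt(-6.7).round(3).tolist())
snap('top','f_t.png',(210,130,310,230),4);snap('scene','f_s.png',(215,120,315,220),4)
a=cv2.imread('pics/f_t.png');b=cv2.imread('pics/f_s.png');cv2.imwrite('pics/f.png',np.hstack([a,b]))
E
```

```text
t 7.2 F [-0.28  0.27 -3.  ] w 0.166 tcp [0.5336 0.0471 0.2615]
[ 0.0001  0.0641 -0.0768]
[[0.128, 0.761, 0.636], [0.992, -0.098, -0.081], [0.001, 0.641, -0.768]] [[-0.117, -0.761, 0.638], [-0.993, 0.089, -0.075], [-0.0, -0.643, -0.766]]
```

View pics/f.png

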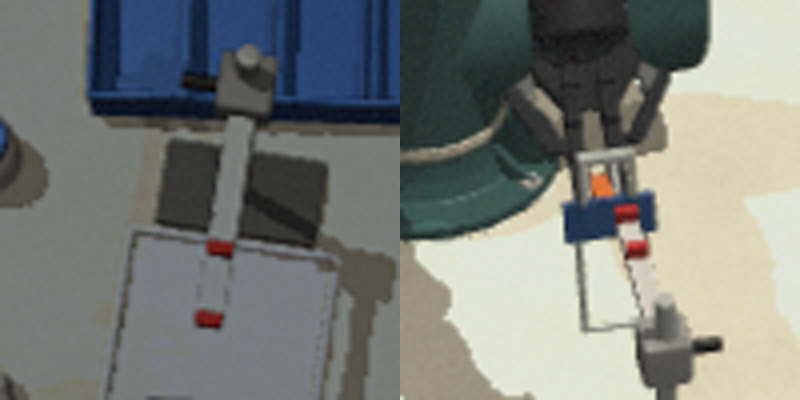

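Scene crop: the hanger is in front of the stand's free end, with plate corners (565,203), (655,192), (656,229) and (566,242), strap ends (577,158) and (633,152), and loop corner (583,330). In the top crop it lies below the frame. I'll fit the pose.

```bash
cat > f3.py <<'E'
from h import *
from scipy.optimize import least_squares
s=lambda x,y:('scene',215+(x-400)/4,120+y/4)
kp=[((3,-35,118),s(565,203)),((3,35,118),s(655,192)),((3,35,84),s(656,229)),((3,-35,84),s(566,242)),((0,-22,3),s(583,330)),((6,0,155),s(605,155))]
seat=np.array([.6191,.0398,.335]);B=R.from_euler('z',-6.7,degrees=True).as_matrix()
for w in (20,200):
    def res(x):
        M=R.from_euler('ZYX',[x[3],x[4],x[5]]).as_matrix()
        return np.ravel(np.r_[np.ravel([P(c[0],x[:3]+M@np.array(a)/1e3)[0]-c[1:] for a,c in kp]),x[4:]*w,(x[2]-.199)*300])
    o=least_squares(res,[.545,.04,.2,-.11,0,0]);M=R.from_euler('ZYX',o.x[3:]).as_matrix();e=o.x[:3]+M@[0,0,.15]
    print(o.x[:3].round(4),np.degrees(o.x[3:]).round(1),res(o.x).round(1),'eye in stand',(B.T@(e-seat)).round(4))
    print(P('top',o.x[:3]+M@[0,.035,.118]),P('top',o.x[:3]+M@[0,-.035,.118]))
im=cv2.cvtColor(cv2.imread('pics/raw_f_t.png'),cv2.COLOR_BGR2HSV)
m=cv2.inRange(im,(100,120,40),(125,255,255));m[:200]=0;m[:,:210]=0;m[:,320:]=0
v,u=np.nonzero(m);print(list(zip(u,v)))
E
python3 f3.py
```

```text
[0.5516 0.0437 0.1994] [-3.5 -3.8 -0.9] [-0.6  0.5 -0.1 -0.2 -0.2  0.1 -0.3  0.3  0.4 -1.1  0.8  0.5 -1.3 -0.3
  0.1] eye in stand [-0.0775 -0.0024  0.0141]
[[245.54064054 231.69824559]] [[275.17885945 234.35738971]]
[0.5463 0.0452 0.1999] [-3.1 -0.1 -0. ] [-0.6  0.9 -0.1 -0.1 -0.2 -0.2 -0.3  0.4  0.4 -2.2  0.8  1.3 -0.3 -0.1
  0.3] eye in stand [-0.0731 -0.0031  0.0149]
[[245.81990449 230.82252918]] [[275.50050623 233.32197222]]
[(np.int64(247), np.int64(231)), (np.int64(248), np.int64(231))]
```

>>> drive_tool(steps=[[[0.0025,0.0015,-0.0015,0,0,0,1],[0,0.0112,0.0094,0,0,0,1],[0,0.0112,0.0094,0,0,0,1],[0,0.0112,0.0094,0,0,0,1],[0,0.0112,0.0094,0,0,0,1],[0,0.0112,0.0094,0,0,0,1],[0,0,0,0,0,0,1],[0,0,0,0,0,0,1]]])

```text
clock: 8.1
ee_pos: [0.6073, 0.0403, 0.2648]
eef_rot: [0.706, 0.621, 0.226, 0.256]
wrist_force: [-0.0, 0.0, -3.5]
gripper_width: 0.173
```

>>> drive_tool(steps=[[[0,-0.0064,0.0077,0,0,0,1],[0,-0.0013,0.0015,0,0,0,1],[0,0,0,0,0,0,1]]])

```text
clock: 8.4
ee_pos: [0.6065, 0.0405, 0.2525]
eef_rot: [0.706, 0.621, 0.226, 0.256]
wrist_force: [-0.7, -0.3, -2.4]
gripper_width: 0.173
```

>>> drive_tool(steps=[[[0,-0.0013,0.0015,0,0,0,1],[0,0,0,0,0,0,1]]])

```text
clock: 8.6
ee_pos: [0.607, 0.0404, 0.2513]
eef_rot: [0.706, 0.621, 0.226, 0.256]
wrist_force: [-0.1, 0.4, -3.1]
gripper_width: 0.173
```

>>> drive_tool(steps=[[[0,-0.0013,0.0015,0,0,0,1],[0,0,0,0,0,0,1]]])

```text
clock: 8.8
ee_pos: [0.607, 0.0404, 0.2492]
eef_rot: [0.706, 0.621, 0.226, 0.256]
wrist_force: [0.5, 0.5, -3.7]
gripper_width: 0.172
```

>>> drive_tool(steps=[[[0,-0.0006,0.0008,0,0,0,1],[0,0,0,0,0,0,1]]])

```text
clock: 9.0
ee_pos: [0.6072, 0.0404, 0.2482]
eef_rot: [0.706, 0.621, 0.226, 0.256]
wrist_force: [-0.4, -0.5, -3.1]
gripper_width: 0.173
```

>>> drive_tool(steps=[[[0,-0.0006,0.0008,0,0,0,1],[0,0,0,0,0,0,1]]])

```text
clock: 9.2
ee_pos: [0.6074, 0.0404, 0.2476]
eef_rot: [0.706, 0.62, 0.226, 0.257]
wrist_force: [-0.4, 0.1, -1.1]
gripper_width: 0.172
```

>>> drive_tool(steps=[[[0,-0.0006,0.0008,0,0,0,1],[0,0,0,0,0,0,1]]])

```text
clock: 9.4
ee_pos: [0.6077, 0.0404, 0.247]
eef_rot: [0.706, 0.62, 0.227, 0.257]
wrist_force: [-1.5, 0.6, 3.3]
gripper_width: 0.174
```

>>> drive_tool(steps=[[[0,-0.0006,0.0008,0,0,0,1],[0,0,0,0,0,0,1]]])

```text
clock: 9.6
ee_pos: [0.6081, 0.0403, 0.2466]
eef_rot: [0.705, 0.62, 0.227, 0.257]
wrist_force: [-3.4, 0.1, 7.3]
gripper_width: 0.171
```

>>> drive_tool(steps=[[[0,-0.0006,0.0008,0,0,0,1],[0,0,0,0,0,0,1]]])

```text
clock: 9.8
ee_pos: [0.6085, 0.0403, 0.2462]
eef_rot: [0.705, 0.62, 0.227, 0.258]
wrist_force: [-4.4, -0.9, 10.1]
gripper_width: 0.17
```

>>> drive_tool(steps=[[[0,0.0012,-0.0015,0,0,0,1],[0,0,0,0,0,0,1]]])

```text
clock: 10.0
ee_pos: [0.6077, 0.0404, 0.247]
eef_rot: [0.706, 0.62, 0.227, 0.257]
wrist_force: [-0.9, 0.1, 3.5]
gripper_width: 0.168
```

>>> drive_tool(steps=[[[0,0,0,0,0,0,0.75],[0,0,0,0,0,0,0.5],[0,0,0,0,0,0,0.2],[0,0,0,0,0,0,0],[0,0,0,0,0,0,0],[0,0,0,0,0,0,0]]])

```text
clock: 10.6
ee_pos: [0.6073, 0.0404, 0.2462]
eef_rot: [0.706, 0.621, 0.226, 0.256]
wrist_force: [-0.0, 0.4, -0.8]
gripper_width: 0.993
```

>>> drive_tool(steps=[[[0,0,-0.02,0,0,0,0],[0,0,-0.03,0,0,0,0],[0,0,-0.04,0,0,0,0],[0,0,-0.04,0,0,0,0],[0,0,-0.02,0,0,0,0],[0,0,0,0,0,0,0]]])

```text
clock: 11.2
ee_pos: [0.5115, 0.0528, 0.3644]
eef_rot: [0.705, 0.62, 0.228, 0.258]
wrist_force: [0.4, 0.3, -0.6]
gripper_width: 1.0
```

```bash
python3 - <<'E'
from h import *
w2t([0,0,.1])
snap('top','g_t.png',(200,120,400,270),2);snap('scene','g_s.png',(215,120,315,220),4)
a=cv2.imread('pics/g_t.png');b=cv2.imread('pics/g_s.png');a=cv2.copyMakeBorder(a,0,100,0,0,0);cv2.imwrite('pics/g.png',np.hstack([a,b]))
for f in(0,1): go([.5408,-.2573,.090],-2.4,back=.1,flip=f,depth=.049)
E
```

```text
t 11.2 F [ 0.39  0.27 -0.61] w 1.0 tcp [0.5115 0.0528 0.3644]
[ 0.0002  0.0646 -0.0763]
t 11.3 F [-0.38 -0.24 -0.43] w 0.996 tcp [0.5119 0.0526 0.3609]
rot deg [4.8000e+00 1.0000e-02 1.7613e+02] 176.2 | shift in final tool mm [308.4 142.1 183.4] in current [-306.7 -121.6  200.2]
t 11.3 F [-0.38 -0.24 -0.43] w 0.996 tcp [0.5119 0.0526 0.3609]
rot deg [-0.01  3.12 -3.81] 4.9 | shift in final tool mm [-308.4 -142.1  183.4] in current [-306.7 -121.6  200.2]
```

View pics/g.png

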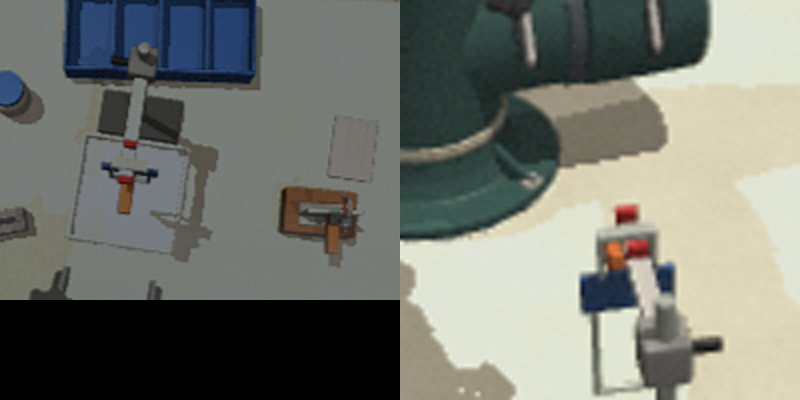

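The hanger hangs on the bar between the stops. Scene crop: plate (582,275), (674,264) and (583,312), loop corner (596,394), strap (597,230)–(657,225). Top: block end at (125,212). Now to the carrier.

>>> drive_tool(steps=[[[0,0,0,0,3.1,-3.8,0],[-0.0343,-0.0158,0.0204,0,0,0,0],[-0.0343,-0.0158,0.0204,0,0,0,0],[-0.0343,-0.0158,0.0204,0,0,0,0],[-0.0343,-0.0158,0.0204,0,0,0,0],[-0.0343,-0.0158,0.0204,0,0,0,0],[-0.0343,-0.0158,0.0204,0,0,0,0],[-0.0343,-0.0158,0.0204,0,0,0,0],[-0.0343,-0.0158,0.0204,0,0,0,0],[-0.0343,-0.0158,0.0204,0,0,0,0]]])

```text
clock: 12.3
ee_pos: [0.5069, -0.2576, 0.1266]
eef_rot: [0.679, 0.65, 0.237, 0.246]
wrist_force: [0.8, 0.1, 0.9]
gripper_width: 0.999
```

>>> drive_tool(steps=[[[0,0,0,0,0,0,0],[0,0,0,0,0,0,0]]])

```text
clock: 12.5
ee_pos: [0.5069, -0.2563, 0.1271]
eef_rot: [0.68, 0.65, 0.237, 0.245]
wrist_force: [-0.3, 0.2, 0.4]
gripper_width: 1.0
```

```bash
python3 - <<'E'
from h import *
go([.5408,-.2573,.090],-2.4,back=.1,flip=1,depth=.049)
go([.5408,-.2573,.090],-2.4,back=0,flip=1,depth=.049)
from scipy.optimize import least_squares
s=lambda x,y:('scene',215+(x-400)/4,120+y/4)
kp=[((3,-35,118),s(582,275)),((3,35,118),s(674,264)),((3,-35,84),s(583,312)),((0,-22,3),s(596,394)),((6,0,155),s(627,227)),((-54,0,109),('top',262.5,226))]
seat=np.array([.6191,.0398,.335]);B=R.from_euler('z',-6.7,degrees=True).as_matrix()
def res(x):
    M=R.from_euler('ZYX',[x[2],x[3],x[4]]).as_matrix(); e=seat+B@np.array([x[0],x[1],0])
    return np.r_[np.ravel([P(c[0],e+M@(np.array(a)-[0,0,150])/1e3)[0]-c[1:] for a,c in kp]),x[3:]*20]
o=least_squares(res,[0,0,-.11,0,0]);M=R.from_euler('ZYX',o.x[2:]).as_matrix()
e=seat+B@[o.x[0],o.x[1],0];print(o.x[:2].round(4),np.degrees(o.x[2:]).round(1),res(o.x).round(1),'bar',(e+M@[0,0,-.147]).round(4))
E
```

```text
t 12.5 F [-0.27  0.15  0.37] w 1.0 tcp [ 0.5069 -0.2563  0.1271]
rot deg [-0.17 -0.06 -0.2 ] 0.3 | shift in final tool mm [ 0.4  2.2 -0.8] in current [ 0.4  2.2 -0.8]
t 12.5 F [-0.27  0.15  0.37] w 1.0 tcp [ 0.5069 -0.2563  0.1271]
rot deg [-0.17 -0.06 -0.2 ] 0.3 | shift in final tool mm [ 0.4  2.2 99.2] in current [ 0.3  2.5 99.2]
[-0.0059 -0.0006] [-4.  -1.3 -1.9] [-0.5  0.5  0.3  0.  -0.6  0.6  0.4 -0.   0.5  1.  -0.3  1.1 -0.4 -0.7] bar [0.6161 0.0348 0.1881]
```

>>> drive_tool(steps=[[[0.0004,0.0022,0.02,0,0,0,0],[0,0,0.025,0,0,0,0],[0,0,0.025,0,0,0,0],[0,0,0.018,0,0,0,0],[0,0,0.01,0,0,0,0],[0,0,0,0,0,0,0]]])

```text
clock: 13.1
ee_pos: [0.5725, -0.2574, 0.055]
eef_rot: [0.678, 0.651, 0.237, 0.246]
wrist_force: [0.1, -0.5, 0.2]
gripper_width: 0.999
```

>>> drive_tool(steps=[[[0,0,0,0,0,0,0.5],[0,0,0,0,0,0,1],[0,0,0,0,0,0,1],[0,0,0,0,0,0,1],[0,0,0,0,0,0,1],[0,0,0,0,0,0,1],[0,0,0,0,0,0,1]]], force=80)

```text
clock: 13.8
ee_pos: [0.5724, -0.2588, 0.0561]
eef_rot: [0.678, 0.65, 0.237, 0.247]
wrist_force: [-5.5, 1.1, 7.2]
gripper_width: 0.169
```

```bash
python3 - <<'E'
from h import *
go([.5408,-.2573,.090],-2.4,back=0,flip=1,depth=.049)
E
```

```text
t 13.8 F [-5.46  1.07  7.24] w 0.169 tcp [ 0.5724 -0.2588  0.0561]
rot deg [ 0.02  0.04 -0.01] 0.0 | shift in final tool mm [ 0.1 -2.4  2.7] in current [ 0.2 -2.4  2.7]
```

>>> drive_tool(steps=[[[0,0.0064,-0.0077,0,0,0,1],[0,0.0064,-0.0077,0,0,0,1],[0,0.0128,-0.0153,0,0,0,1],[0,0.0128,-0.0153,0,0,0,1],[0,0.0022,-0.0026,0,-2.0,2.4,1],[0,0,0,0,0,0,1]]])

```text
clock: 14.4
ee_pos: [0.5721, -0.2582, 0.1195]
eef_rot: [0.696, 0.631, 0.23, 0.254]
wrist_force: [-1.0, 0.4, -1.9]
gripper_width: 0.169
```

```bash
python3 - <<'E'
from h import *
o=status.get_obs();w2t(np.array([.5499,.0434,.119])-o['ee_pos']); print(R.from_quat(o['eef_rot']).as_matrix().round(3).tolist())
E
```

```text
t 14.4 F [-0.97  0.38 -1.9 ] w 0.169 tcp [ 0.5721 -0.2582  0.1195]
[ 0.298  -0.0396 -0.0328]
[[0.097, 0.762, 0.64], [0.995, -0.074, -0.063], [-0.001, 0.643, -0.766]]
```

>>> drive_tool(steps=[[[0.0,-0.008,-0.0066,0,0,0,1],[0.037,-0.004,-0.0033,0,0,0,1],[0.037,-0.004,-0.0033,0,0,0,1],[0.037,-0.004,-0.0033,0,0,0,1],[0.037,-0.004,-0.0033,0,0,0,1],[0.037,-0.004,-0.0033,0,0,0,1],[0.037,-0.004,-0.0033,0,0,0,1],[0.037,-0.004,-0.0033,0,0,0,1],[0.037,-0.004,-0.0033,0,0,0,1],[0,0,0,0,0,0,1]]])

```text
clock: 15.4
ee_pos: [0.5474, 0.045, 0.1171]
eef_rot: [0.694, 0.634, 0.23, 0.251]
wrist_force: [0.4, -0.4, -0.9]
gripper_width: 0.165
```

>>> drive_tool(steps=[[[0,0,0,0,0,0,1],[0,0,0,0,0,0,1]]])

```text
clock: 15.6
ee_pos: [0.5488, 0.0402, 0.1179]
eef_rot: [0.696, 0.632, 0.229, 0.253]
wrist_force: [0.6, 0.3, -1.2]
gripper_width: 0.171
```

```bash
python3 - <<'E'
from h import *
w2t([0,0,.1])
snap('top','i_t.png',(210,150,310,250),4);snap('scene','i_s.png',(210,150,310,250),4)
a=cv2.imread('pics/i_t.png');b=cv2.imread('pics/i_s.png');cv2.imwrite('pics/i.png',np.hstack([a,b]))
E
```

```text
t 15.6 F [ 0.56  0.25 -1.18] w 0.171 tcp [0.5488 0.0402 0.1179]
[-0.      0.0642 -0.0767]
```

View pics/i.png

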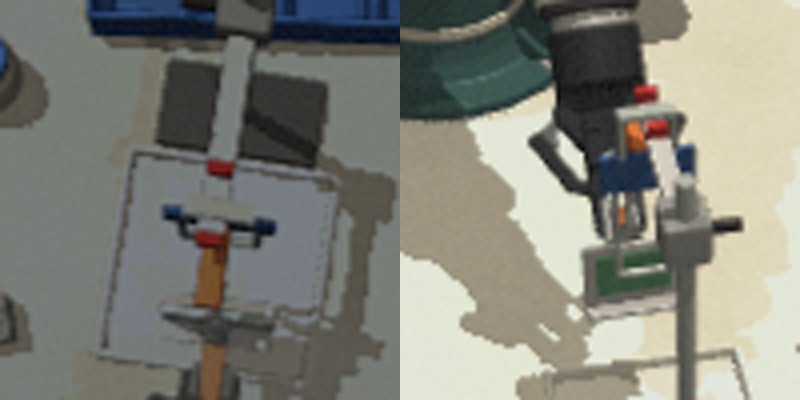

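Top crop: hanger plate ends at (165,212) and (273,228), carrier plate ends at (163,313) and (273,322), so the carrier is right in front of the loop. Scene: loop bottom bar at (620–665,272), with the hook behind the loop. I'll compare lateral alignment on these points.

```bash
python3 - <<'E'
from h import *
t=lambda x,y:(210+x/4,150+y/4); s=lambda x,y:(210+(x-400)/4,150+y/4)
for n,z,a,b in(('hang',.303,t(165,212),t(273,228)),('carr',.176,t(163,313),t(273,322))):
    p,q=at('top',a,z),at('top',b,z);d=p-q;print(n,((p+q)/2).round(4),np.linalg.norm(d).round(4),np.degrees(np.arctan2(-d[0],d[1])).round(1))
print('loop corner inner',at('scene',s(620,272),.188),'carrier plate', at('scene',s(583,253),.176))
g=lambda p:(((P('top',p)-[210,150])*4).round(0),((P('scene',p)-[210,150])*4+[400,0]).round(0))
# predicted hook: origin (.565,.0388), z base .1118
for E in(0,12,24):
    print(E,'tip low',*g([.565+.016,.0388-.0015,.1118+.083+E/1e3]),'top',*g([.565,.0388,.1118+.122+E/1e3]))
E
python3 - <<'E'
import cv2
a=cv2.imread('pics/raw_i_s.png')[175:230,240:290];b=cv2.imread('pics/raw_i_t.png')[205:245,240:290]
a=cv2.resize(a,None,fx=10,fy=10,interpolation=cv2.INTER_CUBIC);cv2.imwrite('pics/j.png',a)
E
```

```text
hang [0.6128 0.0377 0.303 ] 0.0658 -6.8
carr [0.5638 0.0371 0.176 ] 0.075 -3.0
loop corner inner [0.61209809 0.01544959 0.188     ] carrier plate [ 0.5690385  -0.00219335  0.176     ]
0 tip low [[218. 290.]] [[635. 234.]] top [[215. 309.]] [[630. 182.]]
12 tip low [[218. 288.]] [[635. 222.]] top [[215. 307.]] [[630. 169.]]
24 tip low [[218. 286.]] [[635. 210.]] top [[215. 305.]] [[629. 157.]]
```

View pics/j.png

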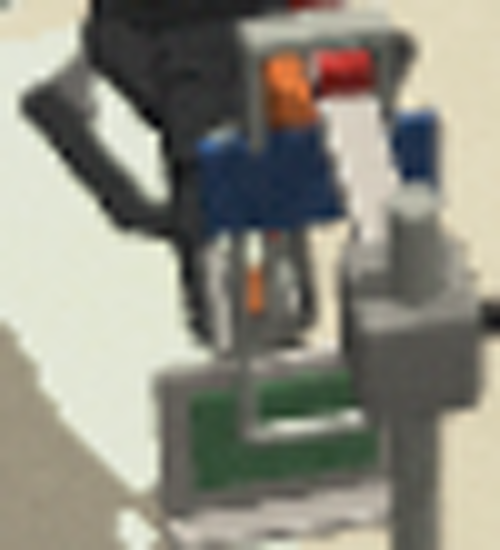

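The loop's left wire is at x≈245 and its bar at y≈430 in the crop. The hook sits behind the window, near x≈280, and will shift towards the middle (≈317) as it advances. I'll advance 47 mm with a 3 mm lateral correction.

>>> drive_tool(steps=[[[0.003,0,0,0,0,0,1],[0,0.0072,0.006,0,0,0,1],[0,0.0072,0.006,0,0,0,1],[0,0.0072,0.006,0,0,0,1],[0,0.0072,0.006,0,0,0,1],[0,0.0072,0.006,0,0,0,1],[0,0,0,0,0,0,1],[0,0,0,0,0,0,1]]])

```text
clock: 16.5
ee_pos: [0.596, 0.0395, 0.1183]
eef_rot: [0.696, 0.632, 0.23, 0.253]
wrist_force: [-0.0, -0.3, -1.0]
gripper_width: 0.172
```

```bash
python3 - <<'E'
from h import *
w2t([0,0,-.001]);f=[]
for i in range(4):
    cams.snapshot('top');f.append(status.get_obs()['wrist_force'])
print(np.round(f,2))
snap('top','k_t.png',(220,170,270,220),8);snap('scene','k_s.png',(240,175,290,225),8)
a=cv2.imread('pics/k_t.png');b=cv2.imread('pics/k_s.png');cv2.imwrite('pics/k.png',np.hstack([a,b]))
E
```

```text
t 16.5 F [-0.04 -0.34 -0.99] w 0.172 tcp [0.596  0.0395 0.1183]
[ 0.     -0.0006  0.0008]
[[-0.41 -0.69 -0.4 ]
 [-0.99  0.03 -1.52]
 [ 0.78 -0.01 -1.45]
 [ 1.11 -0.12 -1.93]]
```

View pics/k.png

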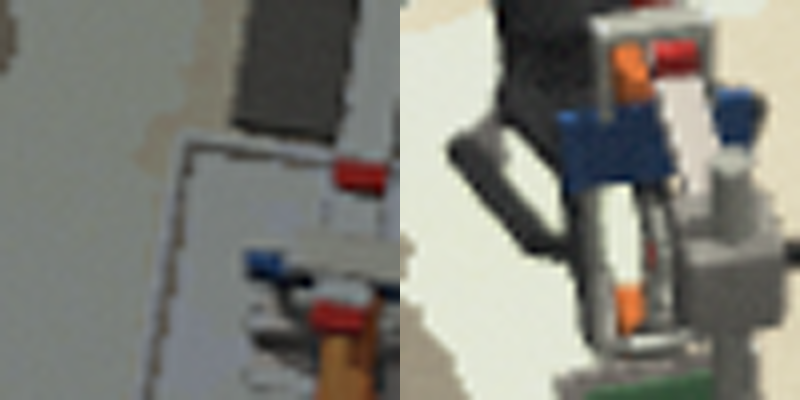

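The hook is inside the loop: its wire is at x≈655 in the scene half, the red gate at (650,250), and the loop bar at y≈345. I'll estimate E from the gate.

```bash
python3 - <<'E'
from h import *
c=lambda p:((P('scene',p)-[240,175])*8+[400,0]).round(0)
for E in(0,12,24):
  for dx in(-.01,0.,.01): print(E,dx,c([.6123+dx,.0377,.152+.052+E/1e3]))
print('bar',c([.614,.037,.188]),'tip24',c([.6123+.016,.037,.152+.067]),'hooktop24',c([.6123,.0377,.152+.106]),'hooktop0',c([.6123,.0377,.152+.082]))
E
```

```text
0 -0.01 [[648. 284.]]
0 0.0 [[655. 300.]]
0 0.01 [[663. 317.]]
12 -0.01 [[647. 260.]]
12 0.0 [[655. 276.]]
12 0.01 [[663. 293.]]
24 -0.01 [[646. 236.]]
24 0.0 [[654. 252.]]
24 0.01 [[662. 269.]]
bar [[656. 335.]] tip24 [[665. 298.]] hooktop24 [[652. 190.]] hooktop0 [[654. 240.]]
```

>>> drive_tool(steps=[[[0,-0.0013,0.0015,0,0,0,1],[0,-0.0013,0.0015,0,0,0,1],[0,-0.0013,0.0015,0,0,0,1],[0,-0.0013,0.0015,0,0,0,1],[0,-0.0013,0.0015,0,0,0,1],[0,0,0,0,0,0,1]]])

```text
clock: 17.4
ee_pos: [0.5958, 0.0395, 0.1082]
eef_rot: [0.696, 0.632, 0.23, 0.253]
wrist_force: [-0.4, 0.6, -1.6]
gripper_width: 0.169
```

>>> drive_tool(steps=[[[0,-0.0013,0.0015,0,0,0,1],[0,-0.0013,0.0015,0,0,0,1],[0,-0.0013,0.0015,0,0,0,1],[0,0,0,0,0,0,1]]])

```text
clock: 17.8
ee_pos: [0.5957, 0.0395, 0.1023]
eef_rot: [0.696, 0.632, 0.23, 0.253]
wrist_force: [0.3, 0.5, -0.7]
gripper_width: 0.174
```

>>> drive_tool(steps=[[[0,-0.0013,0.0015,0,0,0,1],[0,-0.0013,0.0015,0,0,0,1],[0,-0.0013,0.0015,0,0,0,1],[0,0,0,0,0,0,1]]])

```text
clock: 18.2
ee_pos: [0.5956, 0.0395, 0.0963]
eef_rot: [0.696, 0.632, 0.23, 0.253]
wrist_force: [0.1, 0.8, -3.0]
gripper_width: 0.17
```

>>> drive_tool(steps=[[[0,-0.0013,0.0015,0,0,0,1],[0,-0.0013,0.0015,0,0,0,1],[0,0,0,0,0,0,1]]])

```text
clock: 18.5
ee_pos: [0.5955, 0.0395, 0.0924]
eef_rot: [0.696, 0.632, 0.23, 0.253]
wrist_force: [0.0, -0.1, -1.7]
gripper_width: 0.17
```

>>> drive_tool(steps=[[[0,-0.00064,0.00077,0,0,0,1],[0,-0.00064,0.00077,0,0,0,1],[0,-0.00064,0.00077,0,0,0,1],[0,-0.00064,0.00077,0,0,0,1],[0,0,0,0,0,0,1]]])

```text
clock: 19.0
ee_pos: [0.5956, 0.0395, 0.0886]
eef_rot: [0.696, 0.632, 0.23, 0.253]
wrist_force: [0.4, 1.0, -0.8]
gripper_width: 0.172
```

>>> drive_tool(steps=[[[0,-0.00064,0.00077,0,0,0,1],[0,-0.00064,0.00077,0,0,0,1],[0,-0.00064,0.00077,0,0,0,1],[0,0,0,0,0,0,1]]])

```text
clock: 19.4
ee_pos: [0.5957, 0.0395, 0.0856]
eef_rot: [0.696, 0.632, 0.23, 0.253]
wrist_force: [-0.1, 0.4, -1.9]
gripper_width: 0.171
```

>>> drive_tool(steps=[[[0,-0.00064,0.00077,0,0,0,1],[0,-0.00064,0.00077,0,0,0,1],[0,-0.00064,0.00077,0,0,0,1],[0,0,0,0,0,0,1]]])

```text
clock: 19.8
ee_pos: [0.5959, 0.0395, 0.0829]
eef_rot: [0.696, 0.632, 0.23, 0.253]
wrist_force: [-0.2, 0.1, 1.9]
gripper_width: 0.17
```

>>> drive_tool(steps=[[[0,-0.00064,0.00077,0,0,0,1],[0,-0.00064,0.00077,0,0,0,1],[0,0,0,0,0,0,1]]])

```text
clock: 20.1
ee_pos: [0.5958, 0.0395, 0.0807]
eef_rot: [0.696, 0.632, 0.23, 0.253]
wrist_force: [-0.6, 0.0, 1.3]
gripper_width: 0.173
```

>>> drive_tool(steps=[[[0,-0.00064,0.00077,0,0,0,1],[0,-0.00064,0.00077,0,0,0,1],[0,0,0,0,0,0,1]]])

```text
clock: 20.4
ee_pos: [0.5958, 0.0395, 0.0787]
eef_rot: [0.696, 0.632, 0.23, 0.253]
wrist_force: [-0.4, -0.2, 1.8]
gripper_width: 0.175
```

>>> drive_tool(steps=[[[0,-0.00064,0.00077,0,0,0,1],[0,-0.00064,0.00077,0,0,0,1],[0,0,0,0,0,0,1]]])

```text
clock: 20.7
ee_pos: [0.5956, 0.0395, 0.0765]
eef_rot: [0.696, 0.632, 0.23, 0.253]
wrist_force: [0.8, -0.1, 1.2]
gripper_width: 0.171
```

>>> drive_tool(steps=[[[0,-0.00064,0.00077,0,0,0,1],[0,-0.00064,0.00077,0,0,0,1],[0,-0.00064,0.00077,0,0,0,1],[0,0,0,0,0,0,1]]])

```text
clock: 21.1
ee_pos: [0.5955, 0.0395, 0.0734]
eef_rot: [0.696, 0.632, 0.23, 0.253]
wrist_force: [0.7, -0.1, 0.4]
gripper_width: 0.169
```

>>> drive_tool(steps=[[[0,-0.00064,0.00077,0,0,0,1],[0,-0.00064,0.00077,0,0,0,1],[0,-0.00064,0.00077,0,0,0,1],[0,0,0,0,0,0,1]]])

```text
clock: 21.5
ee_pos: [0.5957, 0.0395, 0.0705]
eef_rot: [0.696, 0.632, 0.23, 0.253]
wrist_force: [-0.1, -0.1, 1.3]
gripper_width: 0.165
```

>>> drive_tool(steps=[[[0,-0.00064,0.00077,0,0,0,1],[0,-0.00064,0.00077,0,0,0,1],[0,0,0,0,0,0,1]]])

```text
clock: 21.8
ee_pos: [0.5956, 0.0395, 0.0685]
eef_rot: [0.696, 0.632, 0.23, 0.253]
wrist_force: [-0.3, -0.3, 0.3]
gripper_width: 0.167
```

Now 1 mm at a time.

>>> drive_tool(steps=[[[0,-0.00064,0.00077,0,0,0,1],[0,0,0,0,0,0,1]]])

```text
clock: 22.0
ee_pos: [0.5957, 0.0395, 0.0675]
eef_rot: [0.696, 0.632, 0.23, 0.253]
wrist_force: [-1.2, 0.4, 0.4]
gripper_width: 0.174
```

>>> drive_tool(steps=[[[0,-0.00064,0.00077,0,0,0,1],[0,0,0,0,0,0,1]]])

```text
clock: 22.2
ee_pos: [0.5957, 0.0395, 0.0666]
eef_rot: [0.696, 0.632, 0.23, 0.253]
wrist_force: [-0.2, 0.4, -0.2]
gripper_width: 0.171
```

>>> drive_tool(steps=[[[0,-0.00064,0.00077,0,0,0,1],[0,0,0,0,0,0,1]]])

```text
clock: 22.4
ee_pos: [0.5958, 0.0395, 0.0656]
eef_rot: [0.696, 0.632, 0.23, 0.253]
wrist_force: [-0.5, 0.2, 0.9]
gripper_width: 0.169
```

>>> drive_tool(steps=[[[0,-0.00064,0.00077,0,0,0,1],[0,0,0,0,0,0,1]]])

```text
clock: 22.6
ee_pos: [0.5955, 0.0395, 0.0644]
eef_rot: [0.696, 0.632, 0.23, 0.253]
wrist_force: [-0.8, -0.0, -1.4]
gripper_width: 0.173
```

>>> drive_tool(steps=[[[0,-0.00064,0.00077,0,0,0,1],[0,0,0,0,0,0,1]]])

```text
clock: 22.8
ee_pos: [0.5955, 0.0395, 0.0633]
eef_rot: [0.696, 0.632, 0.229, 0.253]
wrist_force: [-0.5, -0.6, -1.5]
gripper_width: 0.172
```

>>> drive_tool(steps=[[[0,-0.00064,0.00077,0,0,0,1],[0,0,0,0,0,0,1]]])

```text
clock: 23.0
ee_pos: [0.5957, 0.0395, 0.0625]
eef_rot: [0.696, 0.632, 0.23, 0.253]
wrist_force: [-0.8, 0.4, -1.5]
gripper_width: 0.172
```

The force has dropped back to the carrier's weight at z≈0.0645, so the gate has snapped. Next I'll feel for the crook in half-millimetre steps.

>>> drive_tool(steps=[[[0,-0.0004,0.0005,0,0,0,1],[0,0,0,0,0,0,1]]])

```text
clock: 23.2
ee_pos: [0.5958, 0.0395, 0.062]
eef_rot: [0.696, 0.632, 0.23, 0.253]
wrist_force: [0.4, 0.2, -1.8]
gripper_width: 0.171
```

>>> drive_tool(steps=[[[0,-0.0004,0.0005,0,0,0,1],[0,0,0,0,0,0,1]]])

```text
clock: 23.4
ee_pos: [0.5958, 0.0395, 0.0614]
eef_rot: [0.696, 0.632, 0.23, 0.253]
wrist_force: [-1.2, 0.0, -2.1]
gripper_width: 0.171
```

>>> drive_tool(steps=[[[0,-0.0004,0.0005,0,0,0,1],[0,0,0,0,0,0,1]]])

```text
clock: 23.6
ee_pos: [0.5959, 0.0395, 0.0608]
eef_rot: [0.696, 0.632, 0.23, 0.253]
wrist_force: [-0.7, -0.8, -0.7]
gripper_width: 0.174
```

>>> drive_tool(steps=[[[0,-0.0003,0.0004,0,0,0,1],[0,0,0,0,0,0,1]]])

```text
clock: 23.8
ee_pos: [0.5959, 0.0395, 0.0603]
eef_rot: [0.696, 0.632, 0.23, 0.253]
wrist_force: [-0.2, -0.4, -1.8]
gripper_width: 0.171
```

```bash
python3 - <<'E'
from h import *
f=[]
for i in range(6):
    cams.snapshot('top');o=status.get_obs();f.append(o['wrist_force'])
print(np.mean(f,0).round(2),o['ee_pos'].round(4))
E
```

```text
[ 0.09 -0.02 -1.43] [0.5959 0.0395 0.0604]
```

>>> drive_tool(steps=[[[0,-0.0003,0.0004,0,0,0,1],[0,0,0,0,0,0,1]]])

```text
clock: 24.3
ee_pos: [0.5961, 0.0395, 0.06]
eef_rot: [0.696, 0.631, 0.23, 0.253]
wrist_force: [-0.5, 0.5, -0.9]
gripper_width: 0.167
```

>>> drive_tool(steps=[[[0,-0.0003,0.0004,0,0,0,1],[0,0,0,0,0,0,1]]])

```text
clock: 24.5
ee_pos: [0.5963, 0.0395, 0.0596]
eef_rot: [0.696, 0.631, 0.23, 0.253]
wrist_force: [-1.3, -1.0, 2.4]
gripper_width: 0.174
```

>>> drive_tool(steps=[[[0,-0.0003,0.0004,0,0,0,1],[0,0,0,0,0,0,1]]])

```text
clock: 24.7
ee_pos: [0.5965, 0.0395, 0.0593]
eef_rot: [0.696, 0.631, 0.23, 0.253]
wrist_force: [0.8, 0.2, 2.8]
gripper_width: 0.169
```

>>> drive_tool(steps=[[[0,-0.0003,0.0004,0,0,0,1],[0,0,0,0,0,0,1]]])

```text
clock: 24.9
ee_pos: [0.5967, 0.0395, 0.059]
eef_rot: [0.696, 0.631, 0.23, 0.254]
wrist_force: [-0.2, 0.4, 5.8]
gripper_width: 0.175
```

>>> drive_tool(steps=[[[0,0.0006,-0.0007,0,0,0,1],[0,0,0,0,0,0,1]]])

```text
clock: 25.1
ee_pos: [0.5961, 0.0395, 0.0594]
eef_rot: [0.696, 0.632, 0.23, 0.253]
wrist_force: [-0.8, 0.5, 3.6]
gripper_width: 0.169
```

>>> drive_tool(steps=[[[0,0.0003,-0.0003,0,0,0,1],[0,0,0,0,0,0,0.75],[0,0,0,0,0,0,0.5],[0,0,0,0,0,0,0.2],[0,0,0,0,0,0,0],[0,0,0,0,0,0,0],[0,0,0,0,0,0,0]]])

```text
clock: 25.8
ee_pos: [0.596, 0.0395, 0.0596]
eef_rot: [0.696, 0.632, 0.23, 0.253]
wrist_force: [-0.2, -0.3, 0.3]
gripper_width: 0.997
```

>>> drive_tool(steps=[[[0,0,-0.01,0,0,0,0],[0,0,-0.02,0,0,0,0],[0,0,-0.03,0,0,0,0],[0,0,-0.03,0,0,0,0],[0,-0.03,-0.025,0,0,0,0],[0,-0.03,-0.025,0,0,0,0],[0,-0.03,-0.025,0,0,0,0],[0,0,0,0,0,0,0],[0,0,0,0,0,0,0],[0,0,0,0,0,0,0]]])

```text
clock: 26.8
ee_pos: [0.4227, 0.0564, 0.129]
eef_rot: [0.696, 0.631, 0.23, 0.254]
wrist_force: [0.5, -0.2, -0.6]
gripper_width: 0.996
```

```bash
python3 - <<'E'
from h import *
w2t([0,0,.1])
snap('top','l_t.png',(200,130,300,230),4);snap('scene','l_s.png',(215,140,315,240),4)
a=cv2.imread('pics/l_t.png');b=cv2.imread('pics/l_s.png');cv2.imwrite('pics/l.png',np.hstack([a,b]))
E
```

```text
t 26.8 F [ 0.49 -0.23 -0.62] w 0.996 tcp [0.4227 0.0564 0.129 ]
[ 0.      0.0644 -0.0765]
```

```bash
python3 - <<'E'
from h import *
def meas(im,lo,hi,box):
    h=cv2.cvtColor(im,cv2.COLOR_BGR2HSV);m=cv2.inRange(h,lo,hi);a,b,c,d=box
    k=np.zeros_like(m);k[b:d,a:c]=m[b:d,a:c];v,u=np.nonzero(k);return len(u),(u.min(),v.min(),u.max(),v.max()),(u.mean().round(1),v.mean().round(1))if len(u) else 0
G=((40,80,30),(85,255,200));Bl=((100,120,40),(125,255,255));O=((5,150,80),(15,255,255))
for f in('i','k','now1','now2'):
    if f[0]=='n':
        s=cams.snapshot('scene')[:,:,::-1].copy();t=cams.snapshot('top')[:,:,::-1].copy()
        if f=='now1':
            for _ in range(10):cams.snapshot('top')
    else: s,t=cv2.imread(f'pics/raw_{f}_s.png'),cv2.imread(f'pics/raw_{f}_t.png')
    print(f,'green',meas(s,*G,(235,195,290,260)),'blue',meas(s,*Bl,(250,170,300,205)),'orangeT',meas(t,*O,(235,190,285,250)))
for z,x in((.1118,.565),(.1118,.6123),(.0533,.6123),(.016,.6123)): print(z,x,'green centre pred',P('scene',[x+.003,.038,z+.035]).round(1))
E
```

```text
i green (64, (np.int64(259), np.int64(213), np.int64(276), np.int64(223)), (np.float64(266.5), np.float64(218.1))) blue (116, (np.int64(260), np.int64(187), np.int64(282), np.int64(197)), (np.float64(268.2), np.float64(192.6))) orangeT (62, (np.int64(259), np.int64(212), np.int64(265), np.int64(226)), (np.float64(262.5), np.float64(219.7)))
k green (103, (np.int64(264), np.int64(223), np.int64(277), np.int64(232)), (np.float64(270.5), np.float64(227.4))) blue (121, (np.int64(260), np.int64(187), np.int64(283), np.int64(198)), (np.float64(268.6), np.float64(192.6))) orangeT (84, (np.int64(259), np.int64(210), np.int64(266), np.int64(232)), (np.float64(262.9), np.float64(220.2)))
now1 green (99, (np.int64(264), np.int64(238), np.int64(278), np.int64(247)), (np.float64(270.9), np.float64(242.4))) blue (108, (np.int64(260), np.int64(187), np.int64(282), np.int64(198)), (np.float64(268.8), np.float64(192.6))) orangeT (77, (np.int64(259), np.int64(212), np.int64(266), np.int64(230)), (np.float64(262.8), np.float64(220.2)))
now2 green (69, (np.int64(264), np.int64(238), np.int64(278), np.int64(246)), (np.float64(270.3), np.float64(241.8))) blue (109, (np.int64(260), np.int64(187), np.int64(282), np.int64(197)), (np.float64(268.6), np.float64(192.6))) orangeT (70, (np.int64(259), np.int64(212), np.int64(266), np.int64(229)), (np.float64(262.8), np.float64(220.2)))
0.1118 0.565 green centre pred [[268.3 217.3]]
0.1118 0.6123 green centre pred [[272.7 227. ]]
0.0533 0.6123 green centre pred [[273.  240.4]]
0.016 0.6123 green centre pred [[273.3 248.6]]
```

The carrier's panel sits at row 242. I predicted 240–241 for hanging in the crook and about 249 for lying on the tray. It stays there to within 0.6 px over about half a second, and the hanger hasn't moved. Handing in.

```bash
python3 -c "
from bench import ticket; print(ticket.finish_job())"
```

```text
the job is handed in; nothing more can be done
None
```

The hanger hangs by its eye on the stand's arm between the red stops, and the sample carrier hangs from the hanger's lower loop. Both are released, the gripper is clear, and I handed in after about 28 s; no verdict is reported.

**Pull-down:** The gate began resisting about 35 mm into the pull, and the force dropped back to the carrier's weight about 20 mm further on, so it had snapped. About 5 mm later the bar met the crook firmly. The highest reading in the pull was about 6 N on the wrist, or 7 N on the chain counting the carrier's weight. I only read forces at the end of each small step, so a brief peak in between is not ruled out.

**Last checks:**
- **Carrier:** the last numerical camera check put its panel at row 242. I predicted 240–241 for hanging in the crook and about 249 for lying on the tray. It stayed within 0.6 px over about half a second.
- **Hanger:** it did not move during the hook-up or after release.

**What did not go to plan:**
- **First grasp missed:** the fingers closed on air behind the hanger's grip block. In both camera views the fingertips were about 30 mm behind the reported tool point, so I allowed for that afterwards.
- **Seating the hanger:** I briefly pressed it onto the arm with about 12–13 N (10 N on the wrist plus its own weight) before backing off. This was before the carrier was attached.
- **No final look:** the viewer's 12-picture limit was reached, so the closed gate and the other items on the bench were not inspected by eye at the end. I moved nothing near those items.

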